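Stir the polishing beads in the cleaning pan

ROBOT

A 7-joint arm with a two-finger parallel gripper is mounted at the origin on the work surface. World frame = base frame: x ahead of the robot, y to its left, z up, the work surface at z = 0. Lengths are in mm, angles in rad, forces in N, time in s.
With the tool pointing down it reaches from about 350 to 900 mm from the base axis. Payload 19.9 kg.
Tool frame: the origin (TCP) lies midway between the tips of the shut fingers; the grasp point (between the pads) lies arm.grasp_offset behind it (arm.grasp_offset is the distance from the TCP to the grasp point, in mm); z points along the fingers, y is the line along which they close (so a half turn about z gives the same grasp; the last joint's range is limited). The gripper opens to 94 mm and grips with 3 to 60 N. Pads are 16 mm wide; open, the fingers measure 119 mm over their backs; the gripper's body (75 mm by 177 mm) begins 78 mm behind the grasp point.
Start: joints at [1.222, 0.417, -0.01, 1.614, 0.005, 1.111, -0.053], TCP at [189.345, -595.607, 205.425] pointing down, gripper open.
Joint ranges: [-2.81, 2.81], [-0.39, 2.02], [-1.27, 1.25], [0.06, 2.57], [-1.19, 4.33], [0.19, 2], [-2.82, 2.82]. Speed limits (rad/s): [1.89, 1.89, 2.39, 2.39, 3.01, 3.01, 3.01].

INTERFACE

Orientations are given as a unit quaternion [w, x, y, z].
In Python, from bench import arm, optics, order gives the robot as it stands.
- The arm moves only by the tool send_rows, never from a script. Its argument "targets" is a list of rows, each a list of 5 numbers: the shift along the tool's x, y, z in cm, then the turn about the tool's z in degrees, then the opening, from 0 (shut) to 1 (fully open). A call has exactly 10 rows; each row shifts and turns the commanded pose from where the row before left it, along the tool's axes as they then stand; what a row does not reach is not made up. A row lasts 1/8 s, in which the tool goes at most 62.5 mm and 10.7 degrees, less where a joint would pass 70% of its speed; a pose out of reach is approached as far as the arm can. A call is refused whole if a number of a shift passes 6.25 or a number of a turn 10.7, either way. A call with a gripper value outside its range is refused whole. The fingers move at their own pace and stop on an object; "squeeze" is the grip in N (left out, the last holds). Time passes only in rows, so rows that do not move let the fingers close, or fill a call up. It gives the time, the measured TCP pose, the force, the opening and the grip force at its end, in the units of the state.
- arm.observe(): the state, without advancing time (a new reading comes with each control period).
- optics.capture(name): name is "scene" or "top" or "wrist"; returns the picture (420x560x3 uint8, red, green, blue); there is no depth.
- optics.camera_model(name): a dict with "fx", "fy", "cx", "cy" (pixels), "k1" (the pictures are not rectified: a ray, as slopes to the right and down, at radius r is drawn at 1 + k1 r^2 times it, then the intrinsics apply), "cam_to_world" (4x4, takes a point from camera to world coordinates); the wrist camera has in their place "mount" (4x4, takes a point from camera to tool coordinates, whose origin is the TCP and whose axes are the flange's). Camera axes: x right, y down, z forward; pixel columns grow to the right and rows downward; lengths in mm; the calibration is good to about 2 mm. A picture is of the moment at which its call begins: read the wrist's pose just before it. camera_model takes no time and is no camera call.
- order.close_job(): hands the job in; it is judged then, once.
The state is a dict: "clock": time; "joints": joint angles; "qvel": joint speeds; "joint_torque": joint torques, N m; "ee_pos": TCP position; "tcp_rot": TCP orientation; "wrist_force": force on the tool from outside, world axes, zero at the start; "torque": the same for the moment, N m; "grip_width": finger opening in mm; "grip_force": force on a finger pad.
Only numpy, scipy, OpenCV 4.12 (cv2) and the standard library are available. Lean on these libraries where they do the work, as an engineer would, in place of code of your own. Each camera call takes 0.05 s, during which the arm holds its last target. There are 200 camera calls.

TASK

Take the wooden paddle from its compartment in the tray and use it to stir the ceramic beads and brass bushes in the steel pan, foot down close to the pan's floor: begin at the pan's loop handle and go round the pan anticlockwise (seen from above) for two full turns, back to the handle, and on if need be until every bead and bush lies clearly away from where it first lay. Keep them all in the pan, do not push the pan along the bench or touch the pieces with the gripper, leave the other things where they are, then stand the paddle upright in the compartment it came from and let go.

Things in the scene. Friction and masses are not known exactly. Their poses are not given: they have to be found in the camera images.
- pan: Loose round open dark steel pan, 178 mm across the rim, inside 162 mm wide at the floor and 170 mm at the rim, 50 mm high, walls 4 mm, floor 5 mm thick, 1.6 kg. Origin: centre of its underside. A wire loop handle sticks out of the wall on its -x side, to 129 mm from the centre, 44 mm up; +z is up
- tray: Fixed open wooden tray 115 x 240 x 50 mm (x, y, z), walls and floor 7 mm thick, origin at the centre of its underside. One divider across the middle (at y = 0) makes two equal compartments, centred at y = +58 mm and y = -58 mm. One holds the paddle, the other the tin
- paddle: Loose wooden stirring paddle of 0.12 kg, standing upright in a tray compartment at the start: a foot of two crossed vanes (44 mm across along its x and y, 8 mm thick, 36 mm high) under a square stem 18 x 18 mm (sides along x and y) that ends 186 mm above the foot's underside. Origin: centre of the underside of the foot, +z up the stem
- paddle_tip (a point): Centre of the underside of the paddle's foot (same as the paddle's origin)
- paddle_grip (a point): Point on the paddle's stem axis 150 mm above its underside, a good height to grip
- tin: Bystander: squat round olive tin, 66 mm across, 38 mm high, in the other tray compartment; origin at the centre of its underside
- jar: Bystander: amber jar, 60 mm across, 90 mm high; origin at the centre of its underside
- wrench: Bystander: wrench 170 mm long lying on the bench along its x axis
- screwdriver: Bystander: screwdriver 180 mm long lying on the bench along its x axis
- bead1: Barrel-shaped pale ceramic polishing bead, 22 mm across and 18 mm high, loose on the pan's floor, upright at the start; origin at its centre. At the start the seven pieces form a rough ring about 42 mm around the pan's centre, the middle is clear
- bead2: Barrel-shaped pale ceramic polishing bead, 22 mm across and 18 mm high, loose on the pan's floor, upright at the start; origin at its centre. At the start the seven pieces form a rough ring about 42 mm around the pan's centre, the middle is clear
- bush1: Short brass bush (tube with a 12 mm bore), 22 mm across and 18 mm high, loose on the pan's floor, upright at the start; origin at its centre. At the start the seven pieces form a rough ring about 42 mm around the pan's centre, the middle is clear
- bead3: Barrel-shaped pale ceramic polishing bead, 22 mm across and 18 mm high, loose on the pan's floor, upright at the start; origin at its centre. At the start the seven pieces form a rough ring about 42 mm around the pan's centre, the middle is clear
- bead4: Barrel-shaped pale ceramic polishing bead, 22 mm across and 18 mm high, loose on the pan's floor, upright at the start; origin at its centre. At the start the seven pieces form a rough ring about 42 mm around the pan's centre, the middle is clear
- bush2: Short brass bush (tube with a 12 mm bore), 22 mm across and 18 mm high, loose on the pan's floor, upright at the start; origin at its centre. At the start the seven pieces form a rough ring about 42 mm around the pan's centre, the middle is clear
- bead5: Barrel-shaped pale ceramic polishing bead, 22 mm across and 18 mm high, loose on the pan's floor, upright at the start; origin at its centre. At the start the seven pieces form a rough ring about 42 mm around the pan's centre, the middle is clear
Mind the look-alikes: they are no part of the job. There is more than one size of the paddle; the one meant has the size given above.

How it is judged:
By the outcome, as a careful person would: the job done as asked, in the order asked, and still so for the second after the job is handed in, with the robot touching nothing.
It also fails if it takes over 72 s, if anything falls off the work surface, if the arm or the gripper's body presses on something with over 40 N, if the wrist force passes 120 N, or if a joint passes its speed limit or range.

## Working session

There is one attempt and no reset: what is moved stays moved. The work goes in short steps, Python scripts to look and compute and a tool call to move; the robot and the scene stay as the last step left them, time stands still between calls to the robot, and variables do not carry over. Pictures are saved under pics/ and viewed, at most 10 in all, crops included, and the job is handed in when it is done.

Besides the shell and the picture viewer there is one more tool, called after "Call:" as a command line: name --pt "numbers of a row" for each row, then --argument value for the rest. send_rows: Moves the arm, as the interface text tells. Its arguments: {"type":"object","properties":{"targets":{"type":"array"},"squeeze":{"type":"number"}},"required":["targets"]}

```bash
mkdir -p pics; cat > h.py <<'E'
import numpy as np, cv2
from bench import arm, optics, order
E
python3 - <<'E'
from h import *
s=arm.observe(); print({k:np.round(v,3).tolist() for k,v in s.items()}, arm.grasp_offset)
for n in ["scene","top","wrist"]:
    m=optics.camera_model(n); print(n,{k:np.round(v,4).tolist() for k,v in m.items()})
a=optics.capture("scene");b=optics.capture("top");
for n,i in(("scene",a),("top",b)):
    cv2.imwrite(f"pics/{n}0.png",cv2.resize(i[:,:,::-1],None,fx=1.42,fy=1.42,interpolation=cv2.INTER_CUBIC)); np.save(n+"0.npy",i)
E
```

```text
{'clock': 0.0, 'joints': [1.221, 0.418, -0.01, 1.614, 0.005, 1.111, -0.053], 'qvel': [0.002, -0.001, 0.002, 0.001, 0.0, -0.001, -0.001], 'joint_torque': [0.002, -85.125, 0.641, -42.599, -0.049, 0.019, 0.0], 'ee_pos': [189.232, -595.277, 204.845], 'tcp_rot': [-0.001, 0.988, 0.153, -0.0], 'wrist_force': [0.653, 0.112, 0.345], 'torque': [-0.016, 0.053, 0.0], 'grip_force': 0.0, 'grip_width': 93.935} 18.8
scene {'fx': 385.3757, 'fy': 385.3757, 'cx': 272.161, 'cy': 217.7912, 'k1': 0.012, 'cam_to_world': [[-0.1432, 0.6979, -0.7017, 1009.3461], [0.9896, 0.0887, -0.1136, 81.2356], [-0.0171, -0.7106, -0.7034, 621.5587], [0.0, 0.0, 0.0, 1.0]]}
top {'fx': 390.2607, 'fy': 390.2607, 'cx': 283.7538, 'cy': 206.0245, 'k1': 0.0206, 'cam_to_world': [[0.0175, -0.9924, 0.1216, 428.9879], [-0.9993, -0.0215, -0.032, 31.4898], [0.0344, -0.1209, -0.9921, 971.7054], [0.0, 0.0, 0.0, 1.0]]}
wrist {'fx': 346.7144, 'fy': 346.7144, 'cx': 281.4295, 'cy': 209.0642, 'k1': -0.0755, 'mount': [[-0.001, -0.9691, -0.2468, 71.756], [1.0, -0.0011, -0.0, 1.3725], [-0.0002, -0.2468, 0.9691, -179.8277], [0.0, 0.0, 0.0, 1.0]]}
```

View pics/scene0.png

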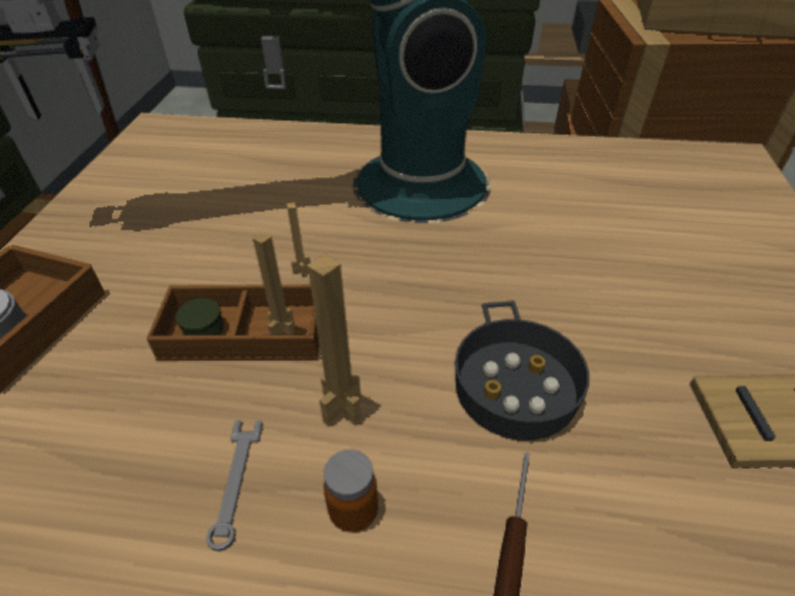

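View pics/top0.png

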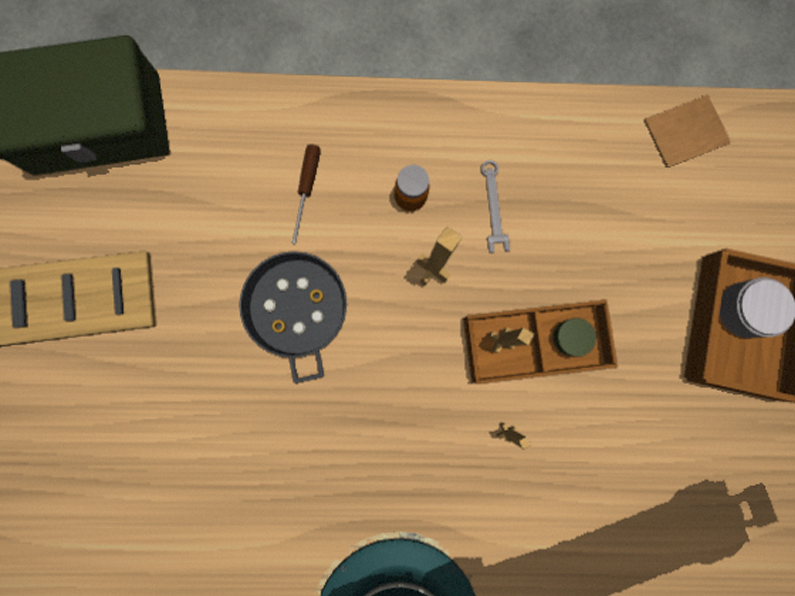

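The pictures show three paddles. In the scene picture they are the large one on the bench (330,340), the small one behind the tray (298,240), and the one in the tray compartment (272,285). In the top picture they are at (435,258), (510,435) and (508,340). I choose the one in the tray, in the compartment next to the one holding the tin, and check it in a close crop. The pan is at (293,303) in the top picture with its handle at (307,367), and it holds seven pieces.

```bash
python3 - <<'E'
from h import *
t=np.load("top0.npy");s=np.load("scene0.npy")
def c(im,x,y):
    w,h,f=130,98,3
    o=cv2.resize(im[y:y+h,x:x+w,::-1],None,fx=f,fy=f,interpolation=cv2.INTER_CUBIC)
    for X in range(-x%10,w,10):
        cv2.line(o,(X*f,0),(X*f,4 if (X+x)%50 else 12),(0,255,255),1)
        if (X+x)%20==0: cv2.putText(o,str(X+x),(X*f+2,14),0,.35,(0,255,255),1)
    for Y in range(-y%10,h,10):
        cv2.line(o,(0,Y*f),(5,Y*f),(0,255,255),1)
        if (Y+y)%20==0: cv2.putText(o,str(Y+y),(6,Y*f+4),0,.35,(0,255,255),1)
    return o
o=np.vstack([np.hstack([c(t,318,190),c(s,105,160)]),np.hstack([c(t,150,173),c(s,305,208)])])
print(o.shape);cv2.imwrite("pics/c1.png",o)
E
```

```text
(588, 780, 3)
```

View pics/c1.png

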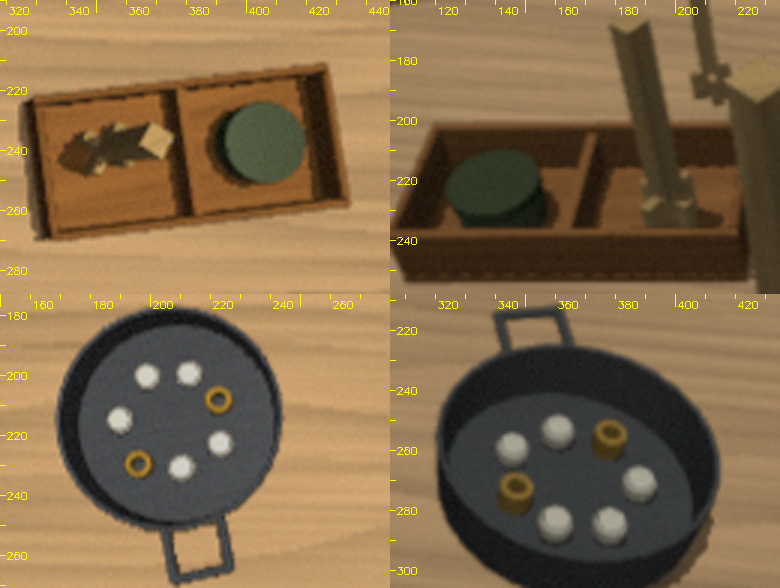

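The crop confirms an upright paddle standing between the vanes' walls, with its stem top at top px (370,237) and scene px (185.5,168). Next I work out the positions.

```bash
cat >> h.py <<'E'
from scipy.optimize import least_squares
def ray(n,p,T=None):
    m=optics.camera_model(n)
    d=np.array([(p[0]-m['cx'])/m['fx'],(p[1]-m['cy'])/m['fy']])
    u=d.copy()
    for _ in range(20): u=d/(1+m['k1']*(u@u))
    M=np.array(m['cam_to_world']) if T is None else T@np.array(m['mount'])
    return M[:3,3], M[:3,:3]@np.r_[u,1]
def onz(n,p,z,T=None):
    o,d=ray(n,p,T); return o+d*(z-o[2])/d[2]
def tri(rs):
    A=np.zeros((3,3));b=np.zeros(3)
    for o,d in rs:
        d=d/np.linalg.norm(d);P=np.eye(3)-np.outer(d,d);A+=P;b+=P@o
    x=np.linalg.solve(A,b); return x,[float(np.linalg.norm(np.cross(x-o,d/np.linalg.norm(d)))) for o,d in rs]
def proj(n,X,T=None):
    m=optics.camera_model(n);M=np.array(m['cam_to_world']) if T is None else T@np.array(m['mount'])
    c=M[:3,:3].T@(np.asarray(X)-M[:3,3]);u=c[:2]/c[2];u=u*(1+m['k1']*(u@u))
    return np.array([m['fx']*u[0]+m['cx'],m['fy']*u[1]+m['cy']])
def toolT(s):
    from scipy.spatial.transform import Rotation as R
    T=np.eye(4);q=s['tcp_rot'];T[:3,:3]=R.from_quat([q[1],q[2],q[3],q[0]]).as_matrix();T[:3,3]=s['ee_pos'];return T
E
cat > m1.py <<'E'
from h import *
np.set_printoptions(precision=1,suppress=True)
tt=lambda u,v:(318+u/3,190+v/3); st=lambda u,v:(105+(u-390)/3,160+v/3)
tp=lambda u,v:(150+u/3,173+(v-294)/3); sp=lambda u,v:(305+(u-390)/3,208+(v-294)/3)
print("stem top",tri([ray("top",tt(156,141)),ray("scene",st(631,24))]))
for c in [(139,145),(153,123),(173,135),(158,158)]: print(onz("top",tt(*c),193)[:2])
print("tray corners top")
for c in [(22,102),(327,63),(350,205),(36,240)]: print(onz("top",tt(*c),50)[:2])
print("tray tri", tri([ray("top",tt(350,205)),ray("scene",st(435,125))]),tri([ray("top",tt(327,63)),ray("scene",st(393,232))]),tri([ray("top",tt(22,102)),ray("scene",st(748,235))]))
print("divider ends",onz("top",tt(173,88),50),onz("top",tt(187,217),50))
# pan
print("handle outer corners",[onz("top",tp(*c),44)[:2] for c in [(170,584),(234,570)]],[onz("scene",sp(*c),44)[:2] for c in [(494,317),(563,308)]])
B=[((147,376)),(189,373),(219,399),(220,443),(181,467),(138,463),(119,420)]
S=[(555,523),(609,526),(639,483),(610,440),(558,430),(513,449),(516,494)]
for b,q in zip(B,S): print(onz("top",tp(*b),18)[:2],tri([ray("top",tp(*b)),ray("scene",sp(*q))]))
def res(p):
    # extremes of rim outer circle
    a=np.linspace(0,2*np.pi,180);r=[]
    P=np.array([proj("top",[p[0]+89*np.cos(t),p[1]+89*np.sin(t),50]) for t in a]);Q=np.array([proj("scene",[p[0]+89*np.cos(t),p[1]+89*np.sin(t),50]) for t in a])
    l,rr,up,dn=tp(57,0)[0],tp(282,0)[0],tp(0,307)[1],tp(0,530)[1]
    return [P[:,0].min()-l,P[:,0].max()-rr,P[:,1].min()-up,P[:,1].max()-dn,Q[:,0].min()-sp(438,0)[0],Q[:,0].max()-sp(720,0)[0],Q[:,1].min()-sp(0,345)[1]]
f=least_squares(res,[470,140]);print("pan",f.x,f.fun)
E
python3 m1.py
```

```text
stem top (array([ 465.7, -168.5,  186.6]), [0.7756178626062521, 0.775617862606313])
[ 462.7 -156.2]
[ 477.6 -165.8]
[ 469.8 -179.2]
[ 454.3 -168.9]
tray corners top
[501.1 -97.8]
[ 537.4 -342.5]
[ 425.  -357.5]
[ 393.4 -109.2]
tray tri (array([ 424.8, -359.4,   43.5]), [0.8256607883630592, 0.8256607883630616]) (array([ 536.5, -340. ,   49.4]), [2.681247120694025, 2.6812471206939024]) (array([501.9, -99.7,  41.6]), [0.7955142924916879, 0.7955142924916572])
divider ends [ 514.7 -218.3   50. ] [ 413.3 -228.1   50. ]
handle outer corners [array([389.4, 178.7]), array([400.9, 129.6])] [array([408.6, 129.9]), array([393.2, 178.4])]
[555.4 208.4] (array([556.3, 191.8,  13. ]), [17.270284248042415, 17.270284248042366])
[558.6 174.5] (array([560.2, 191. ,  16.3]), [16.01229262103219, 16.0122926210322])
[537.8 149.4] (array([540.7, 184.3,  39.5]), [37.5732263567496, 37.57322635674963])
[501.8 147.3] (array([504. , 176.3,  33.7]), [30.87002060169531, 30.870020601695366])
[481.8 177.9] (array([482. , 178.1,  13.7]), [0.5013467722139463, 0.5013467722138938])
[484.3 212.5] (array([487.7, 181.5,   
[... 1481 characters left out ...]
s, **self.kwargs))
                      ~~~~~~~~^^^^^^^^^^^^^^^^^^^^^^^^^^^^^^
    return np.atleast_1d(self.fun(x))
                         ~~~~~~~~^^^
    return self.f(x, *self.args, **self.kwargs)
           ~~~~~~^^^^^^^^^^^^^^^^^^^^^^^^^^^^^^
  File "m1.py", line 19, in res
    P=np.array([proj("top",[p[0]+89*np.cos(t),p[1]+89*np.sin(t),50]) for t in a]);Q=np.array([proj("scene",[p[0]+89*np.cos(t),p[1]+89*np.sin(t),50]) for t in a])
                ~~~~^^^^^^^^^^^^^^^^^^^^^^^^^^^^^^^^^^^^^^^^^^^^^^^^
  File "h.py", line 19, in proj
    m=optics.camera_model(n);M=np.array(m['cam_to_world']) if T is None else T@np.array(m['mount'])
ValueError: time passes only in moves, steps and waits
```

```bash
sed -i "s/^from bench.*/&\nimport functools\nCM=functools.lru_cache(None)(optics.camera_model)/; s/m=optics.camera_model(n)/m=CM(n)/" h.py
sed -i 's/^S=.*/S=[(609,526),(555,523),(516,494),(513,449),(558,430),(610,440),(639,483)]/' m1.py; python3 m1.py | tail -10
```

```text
divider ends [ 514.7 -218.3   50. ] [ 413.3 -228.1   50. ]
handle outer corners [array([389.4, 178.7]), array([400.9, 129.6])] [array([408.6, 129.9]), array([393.2, 178.4])]
[555.4 208.4] (array([556.1, 208.9,  12. ]), [0.6928738966743951, 0.6928738966744111])
[558.6 174.5] (array([559.3, 174.8,  13.2]), [0.45663335051577425, 0.4566333505157032])
[537.8 149.4] (array([538.5, 150.1,  11.7]), [0.09703348542048161, 0.09703348542051002])
[501.8 147.3] (array([502.2, 147.7,  13.1]), [0.14002225834605794, 0.14002225834599238])
[481.8 177.9] (array([482. , 178.1,  13.7]), [0.5013467722139463, 0.5013467722138938])
[484.3 212.5] (array([484.7, 213. ,  11.8]), [0.6757303156470079, 0.6757303156469933])
[518.9 229.4] (array([519.4, 229.8,  12.3]), [0.7410239223774286, 0.741023922377457])
pan [520.4 183.2] [-0.6  0.6 -1.  -0.2 -0.9  0.9 -1.7]
```

The pan centre comes out at about (520.5,184). Its handle points to about -166°, and a bead sits right by the handle, so the foot has to enter in the clear middle. The tray yaw is about 8°. The paddle is at about (466,-168) with yaw of about -31.5°. Before reaching, I check the heights of the neighbouring paddles and move up for a view.

```bash
python3 - <<'E'
from h import *
k=1/1.42
print("big",tri([ray("top",(450*k,240*k)),ray("scene",(326*k,266*k))]))
print("small",tri([ray("top",(524*k,443*k)),ray("scene",(293*k,206*k))]))
print("jar",onz("top",(412*k,178*k),90),"screwdriver",onz("top",(293*k,243*k),5),onz("top",(314*k,147*k),20))
E
```

```text
big (array([587.93663372, -51.15173736, 254.59942425]), [1.565276811458177, 1.5652768114581916])
small (array([ 310.49774174, -178.38003963,  132.216048  ]), [1.0250179733831328, 1.0250179733831524])
jar [727.12916406  -8.53515715  90.        ] screwdriver [631.278129  195.8269552   5.       ] [802.3587379  163.23515072  20.        ]
```

Call:
send_rows --pt "2.0 -1.6 -1.3 0 1" --pt "4.1 -3.3 -1.4 0 1" --pt "4.1 -3.3 -1.4 0 1" --pt "4.1 -3.3 -1.4 0 1" --pt "4.1 -3.3 -1.4 0 1" --pt "4.1 -3.3 -1.4 0 1" --pt "4.1 -3.3 -1.4 0 1" --pt "4.1 -3.3 -1.4 0 1" --pt "4.1 -3.3 -1.4 0 1" --pt "3.0 -2.4 -0.5 0 1"

```text
clock: 1.35
ee_pos: [458.5, -189.3, 336.2]
tcp_rot: [0.0, 0.988, 0.154, 0.0]
wrist_force: [-0.1, -1.0, 0.1]
grip_width: 94.0
grip_force: 0.0
```

Call:
send_rows --pt "0 0 0 -8 1" --pt "0 0 0 -8 1" --pt "0 0 0 -8 1" --pt "0 0 0 -8 1" --pt "0 0 0 -6 1" --pt "0 0 0 -3 1" --pt "0 0 0 0 1" --pt "0 0 0 0 1" --pt "0 0 0 0 1" --pt "0 0 0 0 1"

```text
clock: 2.6
ee_pos: [457.5, -191.4, 335.4]
tcp_rot: [-0.0, 0.872, 0.489, -0.0]
wrist_force: [0.0, 0.2, 0.4]
grip_width: 93.9
grip_force: 0.0
```

```bash
python3 - <<'E'
from h import *
s=arm.observe(); T=toolT(s); im=optics.capture("wrist"); np.savez("w1.npz",T=T,im=im)
print(np.round(T,3).tolist(), np.round(s['joints'],2), s['clock'])
cv2.imwrite("pics/w1.png",cv2.resize(im[:,:,::-1],None,fx=1.42,fy=1.42,interpolation=cv2.INTER_CUBIC))
E
```

```text
[[0.521, 0.854, -0.0, 457.471], [0.854, -0.521, 0.0, -191.39], [0.0, -0.0, -1.0, 335.415], [0.0, 0.0, 0.0, 1.0]] [ 0.69  0.1  -0.38  1.74  0.04  1.32 -0.25] 2.6
```

View pics/w1.png

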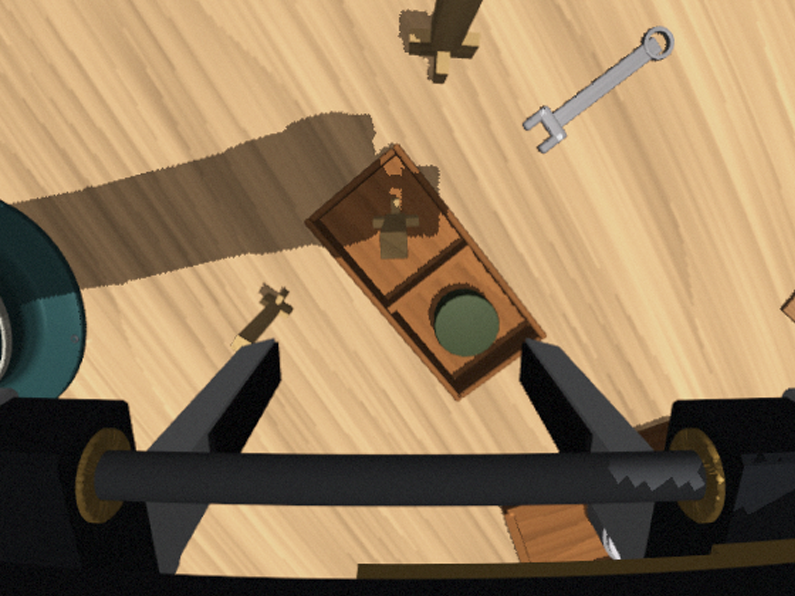

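The wrist view shows the tray paddle's stem top at about (394,247), nearly aligned with the image axes, with the tin next to it. The small paddle is at (265,310) and the large one at (440,30). One close crop follows.

```bash
python3 - <<'E'
from h import *
im=np.load("w1.npz")["im"]; x,y,f=200,90,5
o=cv2.resize(im[y:y+115,x:x+155,::-1],None,fx=f,fy=f,interpolation=cv2.INTER_CUBIC)
o=cv2.convertScaleAbs(o,alpha=1.6)
cv2.imwrite("pics/w1c.png",o)
E
```

```text
(no output)
```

View pics/w1c.png

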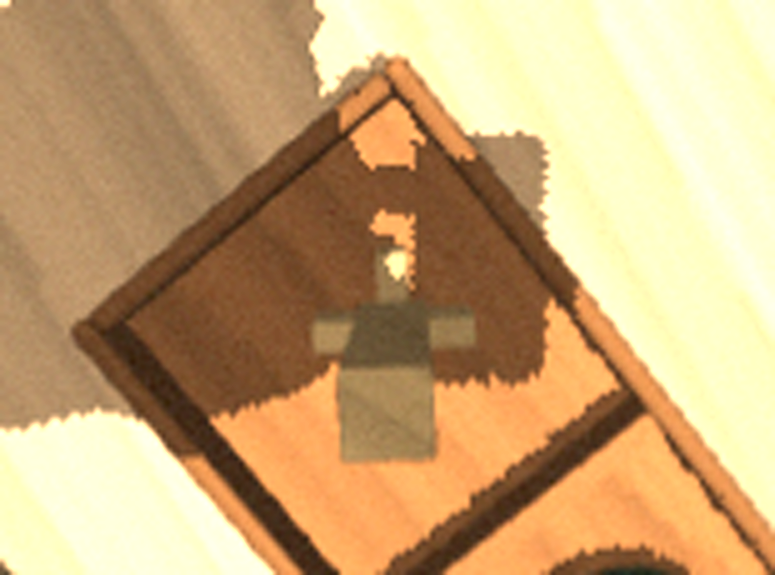

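```bash
python3 - <<'E'
from h import *
np.set_printoptions(precision=1,suppress=True)
w=np.load("w1.npz");T=w["T"]; c=lambda u,v:(200+u/5,90+v/5)
r=[ray("top",(370,237)),ray("scene",(185.4,168)),ray("wrist",c(387,413),T)]
print(tri(r),tri([r[0],r[2]]),tri(r[1:]))
for z in(187,193):print(onz("wrist",c(387,413),z,T))
P=[onz("wrist",c(*q),50,T) for q in[(80,328),(395,62),(650,402),(388,574)]]
print(np.array(P))
print(tri([ray("wrist",c(80,328),T),ray("top",(330,270))]),tri([ray("wrist",c(395,62),T),ray("top",(325.3,224))]))
print("foot", onz("wrist",c(393,328),43,T))
E
```

```text
(array([ 466.3, -169.1,  186.6]), [0.38667325972463135, 1.6280866395961962, 1.6429283049709789]) (array([ 466.4, -171.6,  177.5]), [0.05739800334843805, 0.05739800334853431]) (array([ 466.7, -168.9,  187. ]), [1.609988613899101, 1.609988613899155])
[ 467.2 -170.4  187. ]
[ 467.7 -169.7  193. ]
[[ 397.5 -124.2   50. ]
 [ 505.2 -109.8   50. ]
 [ 517.7 -221.1   50. ]
 [ 432.3 -224.9   50. ]]
(array([ 388.5, -120.6,   -5.9]), [3.890759839127793, 3.890759839127794]) (array([ 506.4, -106.8,  -15.5]), [0.21116773747282735, 0.21116773747292983])
foot [ 468.4 -168.6   43. ]
```

The wrist corners show that my earlier left tray corners were at the wall's foot, not on the rim. Corrected, the compartment centre is about (459,-176). The paddle is at (467,-169.5) with its top at about 187–193 mm, which agrees with standing on the 7 mm floor. Now I reach for it.

Call:
send_rows --pt "1.2 -0.1 0 -1 1" --pt "1.2 -0.2 1 0 1" --pt "0 0 2.5 0 1" --pt "0 0 3.2 0 1" --pt "0 0 3.2 0 1" --pt "0 0 3.2 0 1" --pt "0 0 3.0 0 1" --pt "0 0 2.4 0 1" --pt "0 0 1.2 0 1" --pt "0 0 0 0 1"

```text
clock: 3.9
ee_pos: [467.0, -168.6, 138.0]
tcp_rot: [-0.001, 0.867, 0.497, -0.0]
wrist_force: [0.6, 0.5, 0.1]
grip_width: 94.3
grip_force: 0.0
```

Call:
send_rows --squeeze 35 --pt "0 0 0 0 0.3" --pt "0 0 0 0 0.3" --pt "0 0 0 0 0.3" --pt "0 0 0 0 0.1" --pt "0 0 0 0 0" --pt "0 0 0 0 0" --pt "0 0 0 0 0" --pt "0 0 0 0 0" --pt "0 0 0 0 0" --pt "0 0 0 0 0"

```text
clock: 5.15
ee_pos: [467.2, -169.2, 138.4]
tcp_rot: [-0.0, 0.868, 0.497, -0.0]
wrist_force: [0.3, 0.9, -1.2]
grip_width: 18.2
grip_force: 35.0
```

Gripped, with an 18 mm opening as expected. I lift and carry it to above the pan's middle.

Call:
send_rows --pt "0 0 -0.5 0 0" --pt "0 0 -1.5 0 0" --pt "0 0 -2.0 0 0" --pt "0 0 -2.0 0 0" --pt "0 0 -2.0 0 0" --pt "1.0 -0.4 -1.0 0 0" --pt "2.2 -0.88 0 0 0" --pt "3.0 -1.2 0 0 0" --pt "3.0 -1.2 0 0 0" --pt "3.0 -1.2 0 0 0"

```text
clock: 6.4
ee_pos: [486.7, -37.5, 228.7]
tcp_rot: [-0.0, 0.867, 0.497, 0.0]
wrist_force: [-1.0, -0.6, -1.7]
grip_width: 17.7
grip_force: 35.0
```

Call:
send_rows --pt "3.0 -1.2 0 0 0" --pt "3.0 -1.2 0 0 0" --pt "3.0 -1.2 0 0 0" --pt "3.0 -1.2 0 0 0" --pt "3.0 -1.2 0 0 0" --pt "3.0 -1.2 0 0 0" --pt "2.0 -0.8 0 0 0" --pt "1.0 -0.4 0 0 0" --pt "0 0 0 0 0" --pt "0 0 0 0 0"

```text
clock: 7.65
ee_pos: [520.5, 183.5, 228.5]
tcp_rot: [0.0, 0.868, 0.497, -0.0]
wrist_force: [-0.1, -0.4, -1.0]
grip_width: 18.0
grip_force: 35.0
```

```bash
python3 - <<'E'
from h import *
s=arm.observe(); T=toolT(s); w=optics.capture("wrist"); t=optics.capture("top");sc=optics.capture("scene"); np.savez("w2.npz",T=T,w=w,t=t,s=sc)
print(np.round(T,3).tolist(), np.round(s['joints'],2), s['clock'],s['grip_force'])
a=cv2.resize(w[:,:,::-1],(400,300),interpolation=cv2.INTER_AREA)
b=cv2.resize(sc[120:330,260:540,::-1],(400,300),interpolation=cv2.INTER_CUBIC)
c=cv2.resize(t[160:285,145:312,::-1],(400,300),interpolation=cv2.INTER_CUBIC)
d=cv2.resize(w[0:210,140:420,::-1],(400,300),interpolation=cv2.INTER_CUBIC)
cv2.imwrite("pics/p2.png",np.vstack([np.hstack([a,b]),np.hstack([c,d])]))
E
```

```text
[[0.506, 0.862, -0.0, 520.454], [0.862, -0.506, -0.0, 183.459], [-0.0, 0.0, -1.0, 228.476], [0.0, 0.0, 0.0, 1.0]] [ 0.11  0.32 -0.62  1.76  0.2   1.13 -1.1 ] 7.65 34.99350428581238
```

View pics/p2.png

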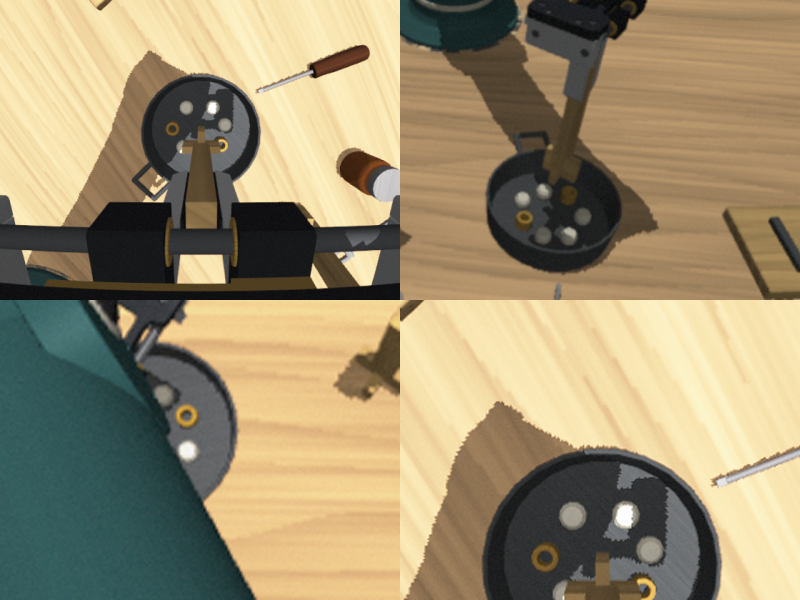

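The paddle is held upright above the pan, with the foot at about (202,145) in the top-left tile and the ring of pieces still in place. I check the pan centre against this wrist view.

```bash
python3 - <<'E'
from h import *
d=np.load("w2.npz");T=d["T"];w=d["w"]
# d tile scale 400/280=1.4286 (x:140+u/1.4286)
k=1/1.4286
f=lambda u,v:(140+(u-400)*k,(v-300)*k)
obs=[f(483,0)[0],f(721,0)[0],f(0,448)[1]]
a=np.linspace(0,2*np.pi,180)
def ex(p):
    P=np.array([proj("wrist",[p[0]+89*np.cos(t),p[1]+89*np.sin(t),50],T) for t in a]); return np.array([P[:,0].min(),P[:,0].max(),P[:,1].min()])
print("pan",least_squares(lambda p:ex(p)-obs,[520,184]).x, ex([520.5,184]),obs)
B=np.array([onz("wrist",f(*q),23,T)[:2] for q in [(572,515),(625,515),(650,549),(544,557)]]);print(B)
print("foot top vane front tip", onz("wrist",f(602,555),97+36,T)[:2])
E
```

```text
pan [520.89858011 181.68884275] [195.59417479 364.35062626 101.85046549] [198.09883802323952, 364.6955060898782, 103.59792804143916]
[[521.43068901 228.22308387]
 [556.65951825 207.47978856]
 [560.39666634 174.61766843]
 [485.41690142 211.40643316]]
foot top vane front tip [534.603324  205.1343195]
```

The three views agree on a pan centre of about (520.7,183). I lower the foot in the clear middle to 3 mm above the floor.

Call:
send_rows --pt "0 0 0.8 0 0" --pt "0 0 1.5 0 0" --pt "0 0 1.7 0 0" --pt "0 0 1.5 0 0" --pt "0 0 1.2 0 0" --pt "0 0 1.0 0 0" --pt "0 0 0.7 0 0" --pt "0 0 0.5 0 0" --pt "0 0 0 0 0" --pt "0 0 0 0 0"

```text
clock: 9.05
ee_pos: [520.6, 184.4, 139.8]
tcp_rot: [0.0, 0.868, 0.497, 0.0]
wrist_force: [0.1, 0.4, -1.5]
grip_width: 17.7
grip_force: 35.0
```

```bash
python3 - <<'E'
from h import *
s=arm.observe();T=toolT(s);print(s['ee_pos'],s['wrist_force'])
C=np.array([520.7,183.2]);r=33;p=np.array(s['ee_pos'][:2]);R=T[:2,:2]
def rows(ts,p):
    for t in ts:
        q=C+r*np.array([np.cos(np.radians(t)),np.sin(np.radians(t))]);print(t,np.round(R.T@(q-p)/10,2).tolist());p=q
rows([-166],p);print()
q=C+r*np.array([np.cos(np.radians(-166)),np.sin(np.radians(-166))])
rows(range(-156,205,10),q)
E
```

```text
[520.63041435 184.43756642 139.77592927] [ 0.07329508  0.38640278 -1.47749449]
-166 [-2.41, -2.29]

-156 [-0.37, 0.44]
-146 [-0.29, 0.49]
-136 [-0.2, 0.54]
-126 [-0.11, 0.57]
-116 [-0.01, 0.58]
-106 [0.09, 0.57]
-96 [0.19, 0.54]
-86 [0.28, 0.5]
-76 [0.36, 0.44]
-66 [0.44, 0.37]
-56 [0.49, 0.29]
-46 [0.54, 0.2]
-36 [0.57, 0.11]
-26 [0.58, 0.01]
-16 [0.57, -0.09]
-6 [0.54, -0.19]
4 [0.5, -0.28]
14 [0.44, -0.36]
24 [0.37, -0.44]
34 [0.29, -0.49]
44 [0.2, -0.54]
54 [0.11, -0.57]
64 [0.01, -0.58]
74 [-0.09, -0.57]
84 [-0.19, -0.54]
94 [-0.28, -0.5]
104 [-0.36, -0.44]
114 [-0.44, -0.37]
124 [-0.49, -0.29]
134 [-0.54, -0.2]
144 [-0.57, -0.11]
154 [-0.58, -0.01]
164 [-0.57, 0.09]
174 [-0.54, 0.19]
184 [-0.5, 0.28]
194 [-0.44, 0.36]
204 [-0.37, 0.44]
```

Call:
send_rows --pt "-0.3 -0.29 0 0 0" --pt "-0.5 -0.48 0 0 0" --pt "-0.5 -0.48 0 0 0" --pt "-0.5 -0.48 0 0 0" --pt "-0.4 -0.36 0 0 0" --pt "-0.2 -0.2 0 0 0" --pt "-0.37 0.44 0 0 0" --pt "-0.29 0.49 0 0 0" --pt "-0.2 0.54 0 0 0" --pt "-0.11 0.57 0 0 0"

```text
clock: 10.3
ee_pos: [501.6, 156.1, 139.4]
tcp_rot: [-0.0, 0.868, 0.497, -0.0]
wrist_force: [-0.1, 0.3, -0.5]
grip_width: 18.0
grip_force: 35.0
```

Call:
send_rows --pt "-0.01 0.58 0 0 0" --pt "0.09 0.57 0 0 0" --pt "0.19 0.54 0 0 0" --pt "0.28 0.5 0 0 0" --pt "0.36 0.44 0 0 0" --pt "0.44 0.37 0 0 0" --pt "0.49 0.29 0 0 0" --pt "0.54 0.2 0 0 0" --pt "0.57 0.11 0 0 0" --pt "0.58 0.01 0 0 0"

```text
clock: 11.55
ee_pos: [550.5, 169.1, 139.5]
tcp_rot: [-0.0, 0.868, 0.497, -0.0]
wrist_force: [-0.2, -0.2, -1.4]
grip_width: 18.0
grip_force: 35.0
```

Call:
send_rows --pt "0.57 -0.09 0 0 0" --pt "0.54 -0.19 0 0 0" --pt "0.5 -0.28 0 0 0" --pt "0.44 -0.36 0 0 0" --pt "0.37 -0.44 0 0 0" --pt "0.29 -0.49 0 0 0" --pt "0.2 -0.54 0 0 0" --pt "0.11 -0.57 0 0 0" --pt "0.01 -0.58 0 0 0" --pt "-0.09 -0.57 0 0 0"

```text
clock: 12.8
ee_pos: [529.3, 215.1, 139.5]
tcp_rot: [-0.0, 0.868, 0.497, 0.0]
wrist_force: [0.3, -0.8, -1.8]
grip_width: 18.0
grip_force: 35.0
```

Call:
send_rows --pt "-0.19 -0.54 0 0 0" --pt "-0.28 -0.5 0 0 0" --pt "-0.36 -0.44 0 0 0" --pt "-0.44 -0.37 0 0 0" --pt "-0.49 -0.29 0 0 0" --pt "-0.54 -0.2 0 0 0" --pt "-0.57 -0.11 0 0 0" --pt "-0.58 -0.01 0 0 0" --pt "-0.57 0.09 0 0 0" --pt "-0.54 0.19 0 0 0"

```text
clock: 14.05
ee_pos: [487.7, 186.1, 139.5]
tcp_rot: [-0.0, 0.868, 0.497, 0.0]
wrist_force: [0.2, 0.2, -1.7]
grip_width: 18.1
grip_force: 35.0
```

```bash
python3 - <<'E'
from h import *
s=arm.observe(); T=toolT(s); w=optics.capture("wrist"); sc=optics.capture("scene"); np.savez("w3.npz",T=T,w=w,s=sc)
a=cv2.resize(w[0:300,80:480,::-1],(400,300))
b=cv2.resize(sc[190:325,290:470,::-1],(400,300),interpolation=cv2.INTER_CUBIC)
cv2.imwrite("pics/p3.png",np.hstack([a,b]))
E
```

```text
(no output)
```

View pics/p3.png

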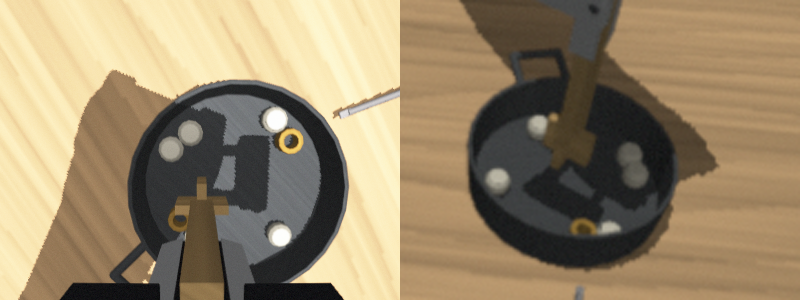

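After almost one turn the pieces are pushed out towards the wall. In the left tile there are beads at (190,133), (171,149), (275,120) and (280,236), and bushes at (290,140) and (178,220). The pan has not moved. I go on with the second turn.

Call:
send_rows --pt "-0.5 0.28 0 0 0" --pt "-0.44 0.36 0 0 0" --pt "-0.37 0.44 0 0 0" --pt "-0.29 0.49 0 0 0" --pt "-0.2 0.54 0 0 0" --pt "-0.11 0.57 0 0 0" --pt "-0.01 0.58 0 0 0" --pt "0.09 0.57 0 0 0" --pt "0.19 0.54 0 0 0" --pt "0.28 0.5 0 0 0"

```text
clock: 15.4
ee_pos: [523.4, 150.2, 139.5]
tcp_rot: [-0.0, 0.868, 0.497, -0.0]
wrist_force: [-0.1, -1.0, -1.2]
grip_width: 17.7
grip_force: 35.0
```

Call:
send_rows --pt "0.36 0.44 0 0 0" --pt "0.44 0.37 0 0 0" --pt "0.49 0.29 0 0 0" --pt "0.54 0.2 0 0 0" --pt "0.57 0.11 0 0 0" --pt "0.58 0.01 0 0 0" --pt "0.57 -0.09 0 0 0" --pt "0.54 -0.19 0 0 0" --pt "0.5 -0.28 0 0 0" --pt "0.44 -0.36 0 0 0"

```text
clock: 16.65
ee_pos: [552.6, 191.5, 139.4]
tcp_rot: [-0.0, 0.868, 0.497, -0.0]
wrist_force: [-0.0, -0.1, -1.4]
grip_width: 17.8
grip_force: 35.0
```

Call:
send_rows --pt "0.37 -0.44 0 0 0" --pt "0.29 -0.49 0 0 0" --pt "0.2 -0.54 0 0 0" --pt "0.11 -0.57 0 0 0" --pt "0.01 -0.58 0 0 0" --pt "-0.09 -0.57 0 0 0" --pt "-0.19 -0.54 0 0 0" --pt "-0.28 -0.5 0 0 0" --pt "-0.36 -0.44 0 0 0" --pt "-0.44 -0.37 0 0 0"

```text
clock: 17.9
ee_pos: [506.9, 213.1, 139.5]
tcp_rot: [-0.0, 0.868, 0.497, -0.0]
wrist_force: [0.1, 0.3, -1.5]
grip_width: 17.6
grip_force: 35.0
```

Call:
send_rows --pt "-0.49 -0.29 0 0 0" --pt "-0.54 -0.2 0 0 0" --pt "-0.57 -0.11 0 0 0" --pt "-0.58 -0.01 0 0 0" --pt "-0.57 0.09 0 0 0" --pt "-0.54 0.19 0 0 0" --pt "-0.5 0.28 0 0 0" --pt "-0.44 0.36 0 0 0" --pt "-0.37 0.44 0 0 0" --pt "-0.29 0.49 0 0 0"

```text
clock: 19.15
ee_pos: [493.5, 164.5, 139.5]
tcp_rot: [-0.0, 0.868, 0.497, 0.0]
wrist_force: [0.2, 0.4, -1.6]
grip_width: 18.1
grip_force: 35.0
```

```bash
python3 - <<'E'
from h import *
s=arm.observe(); T=toolT(s); w=optics.capture("wrist"); sc=optics.capture("scene"); np.savez("w4.npz",T=T,w=w,s=sc); print(s['ee_pos'])
a=cv2.resize(w[70:295,130:430,::-1],(400,300),interpolation=cv2.INTER_CUBIC)
b=cv2.resize(sc[190:325,290:470,::-1],(400,300),interpolation=cv2.INTER_CUBIC)
cv2.imwrite("pics/p4.png",np.hstack([a,b]))
E
```

```text
[493.49121708 164.45128792 139.47465437]
```

View pics/p4.png

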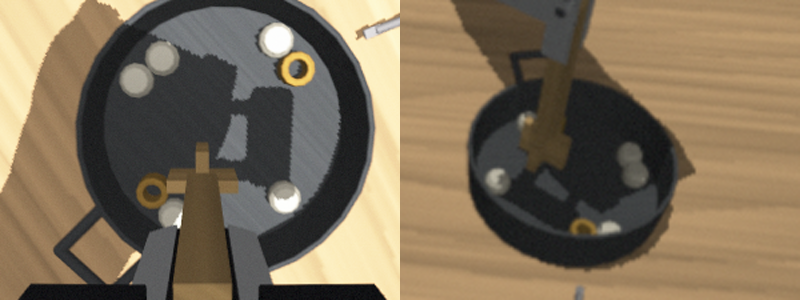

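```bash
python3 - <<'E'
from h import *
np.set_printoptions(precision=1,suppress=True)
T=np.load("w4.npz")["T"];f=lambda u,v:(130+u*.75,70+v*.75)
n=dict(A=(161,58),B=(136,79),C=(277,40),bu1=(298,68),D=(285,197),bu2=(153,190),E=(173,214))
I=np.array([[555.6,208.4],[558.8,174.5],[538,149.6],[502,147.4],[481.9,178],[484.5,212.7],[519,229.5]]);nm="b1 b2 BU b3 b4 BU b5".split()
print(nm)
for k,q in n.items():
    p=onz("wrist",f(*q),23,T)[:2];v=p-[520.7,183.2];print(k,p,"r",np.hypot(*v),"ang",np.degrees(np.arctan2(v[1],v[0])),"d",np.hypot(*(I-p).T))
E
```

```text
['b1', 'b2', 'BU', 'b3', 'b4', 'BU', 'b5']
A [511.6 243.1] r 60.59817548807889 ang 98.62153484752538 d [56.  83.3 97.2 96.2 71.6 40.7 15.5]
B [491.4 240.2] r 64.08039737845262 ang 117.22559219400047 d [ 71.7  94.1 101.9  93.4  62.9  28.3  29.6]
C [579.1 216.2] r 67.08435304410756 ang 29.457615706713515 d [ 24.8  46.4  78.3 103.3 104.4  94.7  61.6]
bu1 [582.4 194.7] r 62.80418443060057 ang 10.533176440260839 d [ 30.1  31.1  63.3  93.3 101.9  99.6  72.4]
D [535.9 124.8] r 60.38727157561817 ang -75.40306190516417 d [ 85.9  54.7  24.9  40.8  75.8 101.9 106.1]
bu2 [462.6 173.5] r 58.94161387031834 ang -170.50183311891752 d [99.4 96.2 79.1 47.3 19.9 44.9 79.5]
E [465.3 152.5] r 63.31473423973163 ang -150.97647079984884 d [106.2  96.   72.7  37.   30.4  63.2  93.9]
```

If the pieces kept their order round the pan, which follows from sweeping one way, each one lies at least 28 mm from its start. The foot is 20° past the handle after two turns. I lift out and carry the paddle back.

Call:
send_rows --pt "0 0 -0.6 0 0" --pt "0 0 -1.4 0 0" --pt "0 0 -2.0 0 0" --pt "0 0 -2.0 0 0" --pt "0 0 -2.0 0 0" --pt "-0.8 0.4 -0.9 0 0" --pt "-2.0 1.0 0 0 0" --pt "-3.0 1.46 0 0 0" --pt "-3.0 1.46 0 0 0" --pt "-3.0 1.46 0 0 0"

```text
clock: 20.5
ee_pos: [483.0, 32.2, 228.6]
tcp_rot: [-0.0, 0.868, 0.497, -0.0]
wrist_force: [0.6, 0.0, -1.3]
grip_width: 17.7
grip_force: 35.0
```

Call:
send_rows --pt "-3.0 1.46 0 0 0" --pt "-3.0 1.46 0 0 0" --pt "-3.0 1.46 0 0 0" --pt "-3.0 1.46 0 0 0" --pt "-3.0 1.46 0 0 0" --pt "-2.0 0.96 0 0 0" --pt "-1.0 0.5 0 0 0" --pt "-0.3 0.08 0 0 0" --pt "0 0 0 0 0" --pt "0 0 0 0 0"

```text
clock: 21.75
ee_pos: [467.3, -168.1, 228.5]
tcp_rot: [-0.0, 0.867, 0.498, 0.0]
wrist_force: [1.2, -0.3, -1.8]
grip_width: 18.1
grip_force: 35.0
```

Call:
send_rows --pt "0 0 0.8 0 0" --pt "0 0 1.7 0 0" --pt "0 0 1.8 0 0" --pt "0 0 1.6 0 0" --pt "0 0 1.2 0 0" --pt "0 0 0.8 0 0" --pt "0 0 0.6 0 0" --pt "0 0 0.3 0 0" --pt "0 0 0.17 0 0" --pt "0 0 0 0 0"

```text
clock: 23.0
ee_pos: [467.3, -168.8, 138.9]
tcp_rot: [0.0, 0.868, 0.497, 0.0]
wrist_force: [-1.1, -0.1, -1.7]
grip_width: 17.7
grip_force: 35.0
```

Call:
send_rows --pt "0 0 0.05 0 0" --pt "0 0 0 0 0" --pt "0 0 0 0 0.25" --pt "0 0 0 0 0.3" --pt "0 0 0 0 0.5" --pt "0 0 0 0 0.8" --pt "0 0 0 0 1" --pt "0 0 0 0 1" --pt "0 0 0 0 1" --pt "0 0 0 0 1"

```text
clock: 24.25
ee_pos: [467.2, -168.8, 138.2]
tcp_rot: [-0.0, 0.868, 0.497, 0.0]
wrist_force: [0.7, 0.3, -0.1]
grip_width: 85.3
grip_force: 0.0
```

Call:
send_rows --pt "0 0 -0.6 0 1" --pt "0 0 -1.5 0 1" --pt "0 0 -2.2 0 1" --pt "0 0 -2.5 0 1" --pt "0 0 -2.5 0 1" --pt "0 0 -2.5 0 1" --pt "0 0 -2.5 0 1" --pt "0 0 -2.5 0 1" --pt "0 0 -2.0 0 1" --pt "0 0 -1.0 0 1"

```text
clock: 25.5
ee_pos: [467.4, -168.7, 338.0]
tcp_rot: [0.001, 0.868, 0.497, 0.001]
wrist_force: [-0.1, -0.1, 0.6]
grip_width: 94.0
grip_force: 0.0
```

```bash
python3 - <<'E'
from h import *
w=optics.capture("wrist"); sc=optics.capture("scene");s=arm.observe();print(s['ee_pos'],s['grip_width'])
cv2.imwrite("pics/p5.png",np.hstack([cv2.resize(w[:,:,::-1],(400,300)),cv2.resize(sc[110:350,100:420,::-1],(400,300),interpolation=cv2.INTER_CUBIC)]))
E
```

```text
[ 467.48449189 -168.81101604  337.35655892] 94.1307088304292
```

View pics/p5.png

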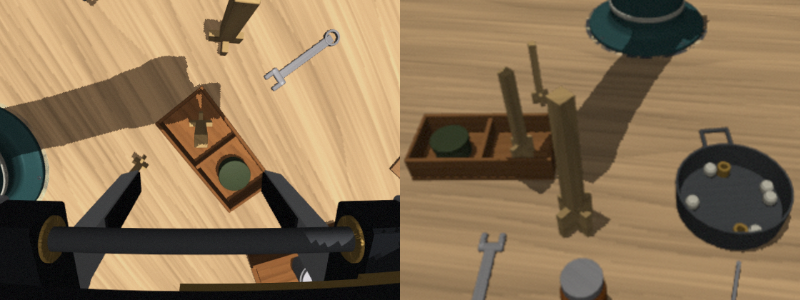

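The picture shows the paddle upright in its compartment, at (200,130) in the left tile and (515,120) in the right. All seven pieces are in the pan, the bystanders are unmoved, and the gripper is clear.

```bash
python3 -c "
from bench import order
print(order.close_job())"
```

```text
the job is handed in; nothing more can be done
None
```

I stirred the pan two full anticlockwise turns from the handle (plus 20°), stood the paddle back upright in its compartment, let go, and handed the job in at about 26 s; all seven pieces stayed in the pan, at least 28 mm from where they started by my wrist-camera estimate.

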